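# Clear the tin off the gluing jig and load the leather heel block

## Robot

A 6-joint arm with a two-finger parallel gripper is mounted at the origin on the work surface. World frame = base frame: x ahead of the robot, y to its left, z up, the work surface at z = 0. Lengths are in m, angles in rad, forces in N, time in s.
With the tool pointing down it reaches from about 0.275 to 0.725 m from the base axis. Payload 15.9 kg.
Tool frame: the origin (TCP) lies on the front face of the gripper's body, between the roots of the fingers; the fingertips stand 73 mm ahead of it and the grasp point (between the pads) lies 54 mm ahead of it; z points along the fingers, y is the line along which they close (so a half turn about z gives the same grasp; the last joint's range is limited). The gripper opens to 85 mm and grips with 20 to 120 N. Pads are 22 mm wide; open, the fingers measure 114 mm over their backs; the gripper's body (76 mm by 85 mm) begins 54 mm behind the grasp point. The pads swing forward as they close: fully open they stand 13 mm farther back than shut.
Start: joints at [-1.135, 0.213, -0.034, 1.323, 0, 1.571], TCP at [0.211, -0.453, 0.304] pointing down, gripper open.
Joint ranges: [-2.98, 2.98], [-0.74, 1.72], [-1.14, 1.35], [-2.1, 2.04], [-1.57, 1.44], [-3.14, 3.14]. Speed limits (rad/s): [1.89, 1.89, 2.39, 2.57, 3.14, 3.14].

## Interface

Orientations are given as [roll, pitch, yaw] about the fixed x, y, z axes, in that order (R = Rz(yaw) Ry(pitch) Rx(roll)).
In Python, from workcell import env, vision gives the robot as it stands. The module is installed in compiled form; this text tells all that it offers.
- The arm moves only by the tool apply_moves, never from a script. Its argument "deltas" is one flat list of numbers, 6 for each row, row after row: the shift along the tool's x, y, z in mm, then the turn, a rotation vector about the tool's x, y, z in degrees. A call has 1 to 8 rows; each row shifts and turns the commanded pose from where the row before left it, along the tool's axes as they then stand; what a row does not reach is not made up. A row lasts 1/10 s, in which the tool goes at most 50 mm and 8.59 degrees, less where a joint would pass 70% of its speed; a pose out of reach is approached as far as the arm can. A call is refused whole if a number of a shift passes 50 or a number of a turn 8.59, either way. A call with a gripper value outside its range is refused whole. "fingers" is the opening, from -1 (shut) to 1 (fully open), so that 0 is half open, set as the call begins (left out, the last holds). The fingers move at their own pace and stop on an object; "force" is the grip in N (left out, the last holds). Time passes only in rows, so rows that do not move let the fingers close. It gives the time, the measured TCP pose, the force, the opening and the grip force at its end, in the units of the state.
- env.observe(): the state, without advancing time (a new reading comes with each control period).
- vision.read_camera(name): name is "scene" or "top" or "wrist"; returns (picture, depth): 384x512x3 uint8, red, green, blue; 384x512 float32, m along the optical axis (not along the pixel's ray), 0 where there is no reading.
- vision.camera_params(name): a dict with "mtx" (3x3 intrinsics, pixels), "world_to_cam" (4x4, takes a point from world to camera coordinates). Camera axes: x right, y down, z forward; pixel columns grow to the right and rows downward; lengths in m; the calibration is good to about 2 mm. A picture is of the moment at which its call begins: read the wrist's pose just before it. camera_params takes no time and is no camera call; for the wrist camera it gives the pose at the moment of the call.
- env.hand_in(): hands the job in; it is judged then, once.
The state is a dict: "time": time; "joint_pos": joint angles; "joint_vel": joint speeds; "effort": joint torques, N m; "ee_pos": TCP position; "eef_rot": TCP orientation; "force": force on the tool from outside, world axes, zero at the start; "ft_torque": the same for the moment, N m; "finger_gap": finger opening in m; "grip_force": force on a finger pad.
Only numpy, scipy, OpenCV 4.12 (cv2) and the standard library are available. Lean on these libraries where they do the work, as an engineer would, in place of code of your own. Each camera call takes 0.05 s, during which the arm holds its last target. There are 200 camera calls.

## Task

Somebody left the yellow tin standing on the green gluing jig. First stand the tin upright in the light wooden tray, without tipping it over on the way, then lay the brown-striped leather heel block (not the black rubber one) flat between the jig's corner stops, lengthwise and square with them, either end first.

Things in the scene. Friction and masses are not known exactly. Their poses are not given: they have to be found in the camera images.
- tin_mid (a point): Centre of the yellow round tin with a white band and steel lid: 54 mm diameter, 75 mm tall (lid 50 mm diameter, top 7 mm), about 0.3 kg, standing upright at the start between the corner stops of the jig. The point is on its axis, 37.5 mm above its underside; z is up along its axis.
- heel_mid (a point): Centre of the loose heel block of stacked leather, horizontal stripes of tan and dark brown with a tan top: 72 mm long (its x) by 48 mm wide (its y) by 32 mm high (its z, up), about 0.11 kg. The point is 16 mm above its underside. It lies flat on the bench. A black rubber block of the same size lies nearby and is not wanted.
- nest (a point): Middle of the jig's bed, on top of its green plate, 20 mm above the bench; fixed. x runs along the nest, z up. Plate: 130 mm wide (y), x -75 to +125 mm from here. Four L-shaped steel corner stops, 8 mm high, bound a space 92 (x) by 68 mm (y), its long sides open over the middle 60 mm. A toggle clamp with red handle lies open at x +85 to +195 mm, at most 40 mm above the plate.
- tray: Open light wooden tray, empty, fixed to the bench: outside 170 mm (x) by 150 mm (y), 30 mm high, walls and floor 7 mm thick. Its origin is the centre of its underside, on the bench; z is up.
Not all that is in view belongs to the job. What is shaped like the part that bears heel_mid but pink or red is not meant.

How it is judged:
On the way:
1. the tin stands upright in the tray (x of tin_mid in the frame of tray between -0.058 and 0.058 m and y of tin_mid in the frame of tray between -0.048 and 0.048 m and height (world z) of tin_mid below 0.052 m and angle between tin_mid's own z axis and vertical below 0.17 rad), for 0.2 s.
At the end, for the whole second after the job is handed in: The tin stands upright (within 10 degrees) on the tray's floor; the leather heel block lies flat on the jig's plate between the corner stops, its centre within 16 mm of the nest's middle and its length within 11 degrees of the nest's x axis, either way round; both at rest (all of step 1 and horizontal distance between heel_mid and nest below 0.016 m and z of heel_mid in the frame of nest below 0.02 m and angle between heel_mid's own z axis and vertical below 0.1 rad and angle between the x axis of heel_mid and the x axis of nest, either way round below 0.19 rad and linear speed of each of heel, tin below 0.02 m/s); the robot touches nothing.
It fails at once if the tin is tipped over (more than 40 degrees) (angle between tin_mid's own z axis and vertical above 0.7 rad).
It also fails if it takes over 72 s, if anything falls off the work surface, if the arm or the gripper's body presses on something with over 40 N, if the wrist force passes 120 N, or if a joint passes its speed limit or range.

## Working session

There is one attempt and no reset: what is moved stays moved. The work goes in short steps, Python scripts to look and compute and a tool call to move; the robot and the scene stay as the last step left them, time stands still between calls to the robot, and variables do not carry over. Pictures are saved under pics/ and viewed, at most 11 in all, crops included, and the job is handed in when it is done.

Besides the shell and the picture viewer there is one more tool, called after ">>>" by a JSON object that holds its "fn" and its "kwargs", one argument or row to a line. apply_moves: Moves the arm, as the interface text tells. Its arguments: {"type":"object","properties":{"deltas":{"type":"array","items":{"type":"number"}},"fingers":{"type":"number"},"force":{"type":"number"}},"required":["deltas"]}

```bash
mkdir -p pics
python3 - <<'E'
from workcell import env, vision
import cv2,numpy as np
s=env.observe();print({k:np.round(v,3).tolist() for k,v in s.items()})
for n in("top","scene"):
    p,d=vision.read_camera(n);c=vision.camera_params(n)
    cv2.imwrite(f"pics/{n}0.png",p[:,:,::-1]);np.savez(f"{n}0.npz",p=p,d=d,K=c["mtx"],T=c["world_to_cam"])
    print(n,np.round(c["mtx"],1).tolist(),np.round(c["world_to_cam"],3).tolist())
E
```

```text
{'time': 0.0, 'joint_pos': [-1.135, 0.213, -0.035, 1.324, -0.0, 1.571], 'joint_vel': [0.001, 0.001, -0.0, 0.001, 0.0, -0.001], 'effort': [-0.0, -68.616, 48.712, 0.017, 0.0, 0.0], 'ee_pos': [0.211, -0.453, 0.303], 'eef_rot': [-3.14, 0.0, 0.436], 'force': [0.492, -0.124, -0.559], 'ft_torque': [-0.038, -0.051, -0.002], 'grip_force': 0.0, 'finger_gap': 0.086}
top [[450.1, 0.0, 257.9], [0.0, 450.1, 200.1], [0.0, 0.0, 1.0]] [[-0.016, -1.0, -0.011, 0.042], [-0.997, 0.016, -0.07, 0.468], [0.07, 0.01, -0.997, 1.14], [0.0, 0.0, 0.0, 1.0]]
scene [[487.9, 0.0, 256.2], [0.0, 487.9, 195.2], [0.0, 0.0, 1.0]] [[-0.533, 0.846, -0.006, 0.222], [0.673, 0.42, -0.609, -0.275], [-0.513, -0.328, -0.793, 1.559], [0.0, 0.0, 0.0, 1.0]]
```

View pics/top0.png

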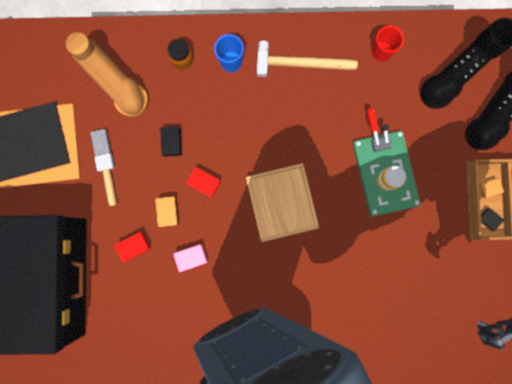

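View pics/scene0.png

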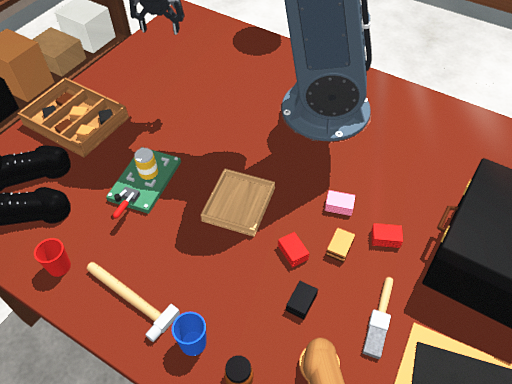

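Top view: the tin on the green jig is at about (392,177), the tray at (283,202), the leather heel at (166,211) and the black block at (171,140). The clamp points up in the image (+x).

```bash
cat > h.py <<'E'
import numpy as np,cv2
def ray(uv,K,T,z):
    uv=np.atleast_2d(np.asarray(uv,float));R=T[:3,:3];c=-R.T@T[:3,3]
    d=(R.T@np.linalg.inv(K)@np.c_[uv,np.ones(len(uv))].T).T
    return c+d*((z-c[2])/d[:,2])[:,None]
def rect(mask,K,T,z):
    m=cv2.morphologyEx(mask.astype(np.uint8),cv2.MORPH_CLOSE,np.ones((3,3)))
    cs,_=cv2.findContours(m,cv2.RETR_EXTERNAL,cv2.CHAIN_APPROX_NONE)
    c=max(cs,key=cv2.contourArea)
    P=ray(c[:,0,:],K,T,z)[:,:2]*1000
    (x,y),(w,h),a=cv2.minAreaRect(P.astype(np.float32))
    if w<h:w,h,a=h,w,a+90
    return np.round([x,y,w,h,(a+90)%180-90],1)
E
python3 - <<'E'
from h import *
f=np.load("top0.npz");p,d,K,T=[f[k] for k in "pdKT"]
hsv=cv2.cvtColor(p,cv2.COLOR_RGB2HSV);H,S,V=[hsv[...,i].astype(int) for i in range(3)]
def win(u0,u1,v0,v1):
    m=np.zeros(H.shape,bool);m[v0:v1,u0:u1]=1;return m
for u,v in((166,211),(283,190),(395,177),(385,205),(250,240)):print((u,v),hsv[v,u],d[v,u])
print("heel",rect(win(145,190,185,240)&(H>11)&(V>110),K,T,.032))
print("tray",rect(win(235,330,150,255)&(H>9)&(S<170)&(V>70),K,T,.030))
print("jig",rect(win(345,430,125,220)&(H>55)&(H<95)&(S>80),K,T,.020))
# depth points
v,u=np.mgrid[:384,:512];uv=np.c_[u.ravel(),v.ravel(),np.ones(u.size)]
W=((uv@np.linalg.inv(K).T)*d.reshape(-1,1)-T[:3,3])@T[:3,:3];W=W.reshape(384,512,3)
m=win(370,420,150,205)&(W[...,2]>.085);print("tin top",np.median(W[m],0),(W[m].min(0)+W[m].max(0))/2,np.ptp(W[m],axis=0),m.sum())
m=win(145,190,185,240)&(W[...,2]>.02);print("heel d",np.median(W[m],0),m.sum())
print("clamp z",W[win(360,400,100,150)][:,2].max())
print("red handle",ray([[372,110]],K,T,.04))
E
```

```text
(166, 211) [ 19 147 253] 1.1442729
(283, 190) [ 16 121 188] 1.1648018
(395, 177) [113  19 174] 1.0775961
(385, 205) [ 75  84 116] 1.1541812
(250, 240) [  4 173 100] 1.1655824
heel [443.5 267.6  75.2  51.8   5.7]
tray [461.4 -26.3 174.8 154.5  12.6]
jig [ 533.  -294.7  196.6  128.7   11.7]
tin top [ 0.51276888 -0.2920064   0.09527493] [ 0.464069   -0.14816398  0.62760543] [0.15355317 0.34355708 1.08511064] 403
heel d [0.44083568 0.26794651 0.03246602] 566
clamp z 1.1701607546792947
red handle [[ 0.69185794 -0.25962364  0.04      ]]
```

Run:
```python
import cv2
p=cv2.imread("pics/top0.png")
a=cv2.resize(p[100:230,340:440],None,fx=4.5,fy=4.5,interpolation=2);b=cv2.resize(p[170:300,140:220],None,fx=4,fy=4.5,interpolation=2)
cv2.imwrite("pics/crop1.png",cv2.hconcat([a,b]))
```

```text
(no output)
```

View pics/crop1.png

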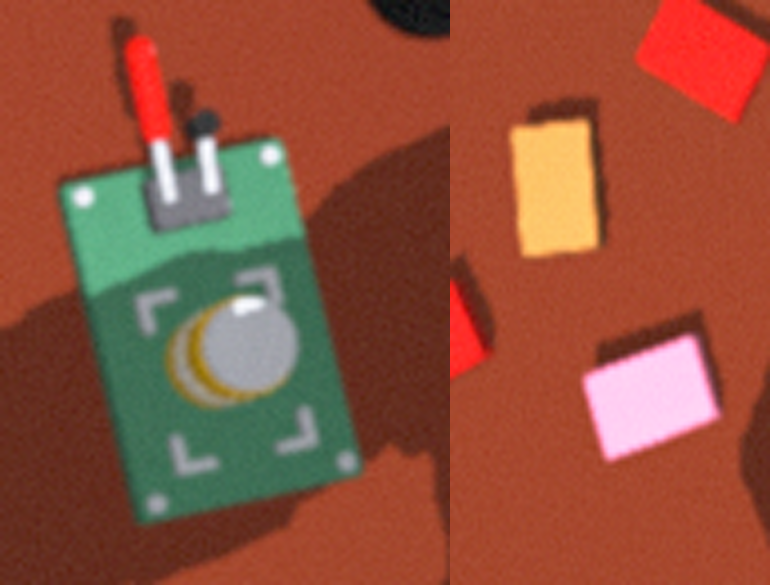

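The crop confirms the jig's x axis (clamp end) at about +12°. The tin stands near the middle between the stops, and the tan-topped heel is clear of its neighbours. I'll move above the tin now.

>>> {"fn": "apply_moves", "kwargs": {
  "deltas": [30,-2,0,0,0,0,45,-3,0,0,0,0,50,-3,0,0,0,0,50,-3,0,0,0,0,50,-3,0,0,0,0,50,-2,0,0,0,0,45,-2,0,0,0,0,22,0,0,0,0,0],
  "fingers": 1,
  "force": 40
}}

```text
time: 0.9
ee_pos: [0.5158, -0.2904, 0.3031]
eef_rot: [-3.141, 0.0, 0.438]
force: [-0.5, -1.5, -0.3]
finger_gap: 0.0856
grip_force: 0.0
```

>>> {"fn": "apply_moves", "kwargs": {
  "deltas": [0,0,0,0,0,4.3,0,0,0,0,0,5,0,0,0,0,0,4,0,0,0,0,0,0]
}}

```text
time: 1.3
ee_pos: [0.5132, -0.2926, 0.3035]
eef_rot: [-3.141, 0.001, 0.203]
force: [-0.3, 0.1, -0.7]
finger_gap: 0.0854
grip_force: 0.0
```

```bash
cat >> h.py <<'E'
def go(x,y,z,yaw):
    from workcell import env
    s=env.observe();p=np.array(s["ee_pos"])*1000;r=s["eef_rot"];a=r[2]
    d=np.array([x,y,z])-p;c,sn=np.cos(a),np.sin(a)
    print("t",round(s["time"],2),"tcp",np.round(p,1),"rpy",np.round(np.degrees(r),1),"gap",round(s["finger_gap"]*1000,1),"grip",np.round(s["grip_force"],1),"F",np.round(s["force"],1))
    print("tool d",np.round([c*d[0]+sn*d[1],sn*d[0]-c*d[1],-d[2]],1),"rot z",round(np.degrees(a)-yaw,1))
E
python3 - <<'E'
from h import *
f=np.load("top0.npz");K,T=f["K"],f["T"]
P=ray([(371.1,165.6),(401.1,160),(378.9,204.4),(410,198.9)],K,T,.028);print(P.mean(0),P)
go(513,-292,114,11.7)
from workcell import vision
p,d=vision.read_camera("wrist");c=vision.camera_params("wrist")
cv2.imwrite("pics/w1.png",p[:,:,::-1]);np.savez("w1.npz",p=p,d=d,K=c["mtx"],T=c["world_to_cam"])
E
```

```text
[ 0.50774339 -0.30271333  0.028     ] [[ 0.55101495 -0.25553159  0.028     ]
 [ 0.56409011 -0.33232571  0.028     ]
 [ 0.45159504 -0.27195397  0.028     ]
 [ 0.46427347 -0.35104206  0.028     ]]
t 1.3 tcp [ 513.2 -292.6  303.5] rpy [-180.     0.    11.6] gap 85.4 grip 0.0 F [-0.3  0.1 -0.7]
tool d [-1.000e-01 -6.000e-01  1.895e+02] rot z -0.1
```

View pics/w1.png

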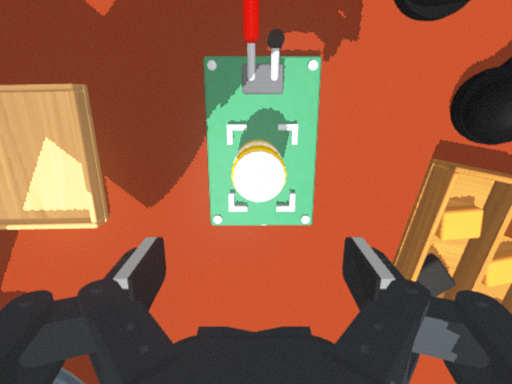

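Wrist view: the tin lid is at about (259,174) and the stops at (236,134), (288,134), (238,202) and (286,202). The jig is square in the image. I'll check these against the top camera.

Run:
```python
from h import *
f=np.load("w1.npz");p,K,T=f["p"],f["K"],f["T"]
hsv=cv2.cvtColor(p,cv2.COLOR_RGB2HSV);H,S,V=[hsv[...,i].astype(int) for i in range(3)]
w=np.zeros(H.shape,bool);w[50:232,195:330]=1
print("jig",rect(w&(H>55)&(H<95)&(S>80),K,T,.02))
w[:]=0;w[135:215,222:300]=1
print("lid",rect(w&(S<40)&(V>225),K,T,.095))
print("stops",ray([(228,125),(298,125),(229,210),(294,210)],K,T,.028).mean(0))
print("lid pt",ray([(259,174)],K,T,.095))
```

```text
jig [ 534.6 -297.4  196.2  127.4   11.9]
lid [ 516.2 -296.8   48.9   48.6   11.8]
stops [ 0.50986284 -0.30366043  0.028     ]
lid pt [[ 0.51880177 -0.29674007  0.095     ]]
```

>>> {"fn": "apply_moves", "kwargs": {
  "deltas": [2,3.5,0,0,0,0,0,0,35,0,0,0,0,0,45,0,0,0,0,0,45,0,0,0,0,0,40,0,0,0,0,0,24,0,0,0,0,0,0,0,0,0,0,0,0,0,0,0]
}}

```text
time: 2.15
ee_pos: [0.5161, -0.296, 0.1156]
eef_rot: [3.142, -0.0, 0.204]
force: [-0.2, -0.1, 1.4]
finger_gap: 0.0852
grip_force: 0.0
```

>>> {"fn": "apply_moves", "kwargs": {
  "deltas": [0,0,0,0,0,0,0,0,0,0,0,0,0,0,0,0,0,0,0,0,0,0,0,0,0,0,0,0,0,0,0,0,0,0,0,0,0,0,0,0,0,0,0,0,0,0,0,0],
  "fingers": -1,
  "force": 40
}}

```text
time: 2.95
ee_pos: [0.5166, -0.2962, 0.1166]
eef_rot: [3.14, -0.002, 0.204]
force: [-2.2, -0.4, 8.9]
finger_gap: 0.053
grip_force: 40.5
```

>>> {"fn": "apply_moves", "kwargs": {
  "deltas": [0,0,-8,0,0,0,0,0,-18,0,0,0,0,0,-20,0,0,0,0,0,-14,0,0,0,0,-8,-5,0,0,0,0,-16,0,0,0,0,0,-24,0,0,0,0,0,-30,0,0,0,0]
}}

```text
time: 3.75
ee_pos: [0.4996, -0.2185, 0.1797]
eef_rot: [-3.141, 0.0, 0.203]
force: [-0.2, 0.3, -2.2]
finger_gap: 0.0528
grip_force: 42.7
```

>>> {"fn": "apply_moves", "kwargs": {
  "deltas": [0,-32,0,0,0,0,0,-34,0,0,0,0,0,-34,0,0,0,0,0,-34,0,0,0,0,0,-28,0,0,0,0,0,-20,0,0,0,0,0,-11,0,0,0,0,0,-4,0,0,0,0]
}}

```text
time: 4.55
ee_pos: [0.4599, -0.0255, 0.1799]
eef_rot: [-3.142, 0.0, 0.205]
force: [-1.1, -0.9, -2.8]
finger_gap: 0.053
grip_force: 42.7
```

>>> {"fn": "apply_moves", "kwargs": {
  "deltas": [0,0,5,0,0,0,0,0,14,0,0,0,0,0,17,0,0,0,0,0,15,0,0,0,0,0,8,0,0,0,0,0,3,0,0,0,0,0,0,0,0,0]
}}

```text
time: 5.25
ee_pos: [0.4603, -0.0268, 0.1178]
eef_rot: [-3.142, 0.0, 0.203]
force: [0.5, -1.5, -3.1]
finger_gap: 0.0531
grip_force: 42.7
```

Run:
```python
from h import *
go(461,-26,103.6,12)
from workcell import vision
p,d=vision.read_camera("scene");cv2.imwrite("pics/s1.png",cv2.resize(p[100:290,120:370,::-1],None,fx=2,fy=2))
```

```text
t 5.25 tcp [460.3 -26.8 117.8] rpy [-180.     0.    11.6] gap 53.1 grip 42.7 F [ 0.5 -1.5 -3.1]
tool d [ 0.9 -0.6 14.2] rot z -0.4
```

View pics/s1.png

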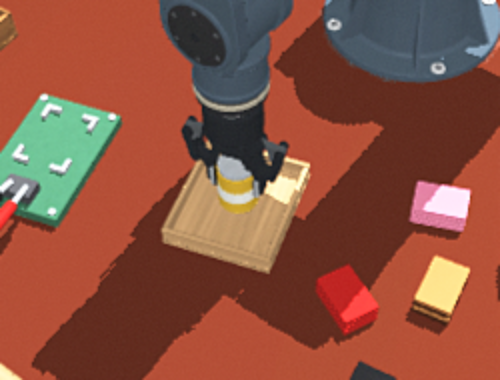

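The tin hangs upright over the tray floor. I'll lower it gently until it touches.

>>> {"fn": "apply_moves", "kwargs": {
  "deltas": [0,0,4,0,0,0,0,0,4,0,0,0,0,0,3,0,0,0,0,0,2,0,0,0,0,0,1,0,0,0,0,0,0,0,0,0]
}}

```text
time: 5.9
ee_pos: [0.4602, -0.0264, 0.1038]
eef_rot: [-3.142, 0.0, 0.204]
force: [-0.7, 0.8, -2.5]
finger_gap: 0.0532
grip_force: 42.8
```

>>> {"fn": "apply_moves", "kwargs": {
  "deltas": [0,0,1,0,0,0,0,0,0.5,0,0,0,0,0,0,0,0,0]
}}

```text
time: 6.2
ee_pos: [0.4603, -0.0264, 0.1035]
eef_rot: [3.141, -0.001, 0.204]
force: [-10.0, 0.1, 24.5]
finger_gap: 0.0537
grip_force: 45.2
```

The tin is in contact. I'll release, then rise.

>>> {"fn": "apply_moves", "kwargs": {
  "deltas": [0,0,-1,0,0,0,0,0,0,0,0,0,0,0,0,0,0,0,0,0,0,0,0,0,0,0,0,0,0,0,0,0,0,0,0,0],
  "fingers": 1
}}

```text
time: 6.8
ee_pos: [0.4603, -0.0264, 0.1033]
eef_rot: [-3.142, 0.0, 0.204]
force: [0.2, -0.6, -0.6]
finger_gap: 0.0854
grip_force: 0.0
```

>>> {"fn": "apply_moves", "kwargs": {
  "deltas": [0,0,-8,0,0,0,0,0,-20,0,0,0,0,0,-30,0,0,0,0,0,-40,0,0,0,0,0,-40,0,0,0,0,0,-30,0,0,0,0,0,-10,0,0,0,0,0,0,0,0,0]
}}

```text
time: 7.6
ee_pos: [0.4608, -0.0265, 0.2828]
eef_rot: [3.141, -0.003, 0.204]
force: [-0.4, -0.0, -0.5]
finger_gap: 0.085
grip_force: 0.0
```

Run:
```python
from h import *
go(443,267,280,5.7)
from workcell import vision
p,d=vision.read_camera("wrist");cv2.imwrite("pics/w2.png",p[:,:,::-1])
```

```text
t 7.6 tcp [460.8 -26.5 282.8] rpy [ 1.80e+02 -1.00e-01  1.17e+01] gap 85.0 grip 0.0 F [-0.4 -0.  -0.5]
tool d [  41.9 -291.     2.8] rot z 6.0
```

View pics/w2.png

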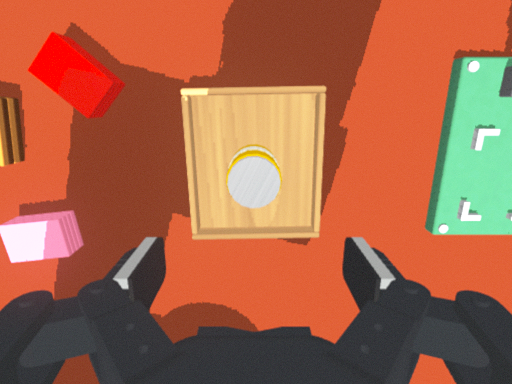

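The tin stands upright near the middle of the tray, with the lid at (254,180). Next is the heel.

>>> {"fn": "apply_moves", "kwargs": {
  "deltas": [4,-25,0,0,0,0,6,-42,0,0,0,0,7,-48,0,0,0,0,7,-50,0,0,0,0,7,-48,0,0,0,0,6,-42,0,0,0,0,5,-36,0,0,0,3,0,0,0,0,0,3]
}}

```text
time: 8.45
ee_pos: [0.4683, 0.1481, 0.2855]
eef_rot: [-3.043, 0.01, 0.259]
force: [-0.1, -1.0, -0.3]
finger_gap: 0.0853
grip_force: 0.0
```

>>> {"fn": "apply_moves", "kwargs": {
  "deltas": [0,0,20,0,0,0,0,0,30,0,0,0,0,0,10,0,0,0,0,0,0,0,0,0]
}}

```text
time: 8.85
ee_pos: [0.4664, 0.149, 0.2251]
eef_rot: [-3.042, 0.012, 0.261]
force: [-0.3, 0.1, 0.2]
finger_gap: 0.0855
grip_force: 0.0
```

Run:
```python
from h import *
go(443.5,267.6,78,5.7)
from workcell import vision
c=vision.camera_params("wrist");p,d=vision.read_camera("wrist");cv2.imwrite("pics/w3.png",p[:,:,::-1])
K,T=c["mtx"],c["world_to_cam"]
hsv=cv2.cvtColor(p,cv2.COLOR_RGB2HSV);H,S,V=[hsv[...,i].astype(int) for i in range(3)]
w=np.zeros(H.shape,bool);w[80:235,190:330]=1
print("heel",rect(w&(H>14)&(H<32)&(V>190),K,T,.032))
```

```text
t 8.85 tcp [466.4 149.  225.1] rpy [-174.3    0.7   14.9] gap 85.5 grip 0.0 F [-0.3  0.1  0.2]
tool d [   8.5 -120.5  147.1] rot z 9.2Traceback (most recent call last):
  File "<stdin>", line 8, in <module>
  File "h.py", line 9, in rect
    c=max(cs,key=cv2.contourArea)
ValueError: max() iterable argument is empty
```

View pics/w3.png

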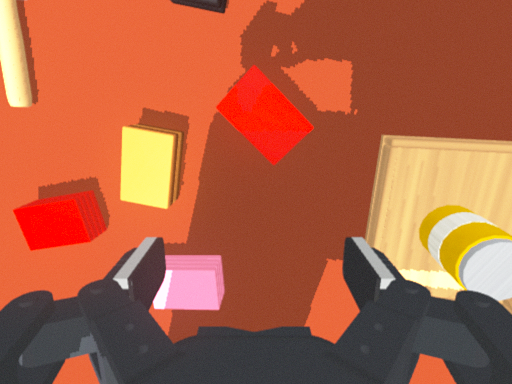

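The move was speed-limited, so it fell short and picked up a tilt. The heel shows at (150,166). I'll add a full-rotation correction.

```bash
cat >> h.py <<'E'
def go2(x,y,z,yaw):
    "rotation first (rotvec deg, tool axes), then the shift in the turned axes"
    from workcell import env
    from scipy.spatial.transform import Rotation as R
    s=env.observe();A=R.from_euler('xyz',s["eef_rot"]);B=R.from_euler('xyz',[180,0,yaw],degrees=True)
    p=np.array(s["ee_pos"])*1000
    print("t",round(s["time"],2),"tcp",np.round(p,1),"rpy",np.round(np.degrees(s["eef_rot"]),1))
    print("rot",np.round((A.inv()*B).as_rotvec(degrees=True),2),"then shift",np.round(B.inv().apply(np.array([x,y,z])-p),1))
E
python3 - <<'E'
from h import *
go2(443.5,267.6,225,5.7)
E
```

```text
t 8.9 tcp [466.9 149.3 226.3] rpy [-174.3    0.6   15. ]
rot [-5.65  1.05  9.22] then shift [ -11.6 -120.1    1.3]
```

>>> {"fn": "apply_moves", "kwargs": {
  "deltas": [0,0,0,-2,0.3,3,0,0,0,-2,0.4,3,0,0,0,-1.65,0.35,3.2,0,-15,0,0,0,0,-3,-25,0,0,0,0,-4,-30,0,0,0,0,-3,-30,0,0,0,0,-2,-20,0,0,0,0]
}}

```text
time: 9.7
ee_pos: [0.4566, 0.1464, 0.2342]
eef_rot: [-3.044, 0.002, 0.262]
force: [0.6, 0.6, 0.9]
finger_gap: 0.0858
grip_force: 0.0
```

Run:
```python
from h import *
go2(443.5,267.6,225,5.7)
from workcell import vision
c=vision.camera_params("wrist");p,d=vision.read_camera("wrist");cv2.imwrite("pics/w4.png",p[:,:,::-1])
K,T=c["mtx"],c["world_to_cam"]
hsv=cv2.cvtColor(p,cv2.COLOR_RGB2HSV);H,S,V=[hsv[...,i].astype(int) for i in range(3)]
w=np.zeros(H.shape,bool);w[80:260,170:350]=1
print("heel",rect(w&(H>14)&(H<40)&(V>190),K,T,.032))
```

```text
t 9.7 tcp [456.6 146.4 234.2] rpy [-1.744e+02  1.000e-01  1.500e+01]
rot [-5.59  0.54  9.28] then shift [  -1.  -121.9    9.2]
heel [447.8 243.   68.4   6.6  10.5]
```

View pics/w4.png

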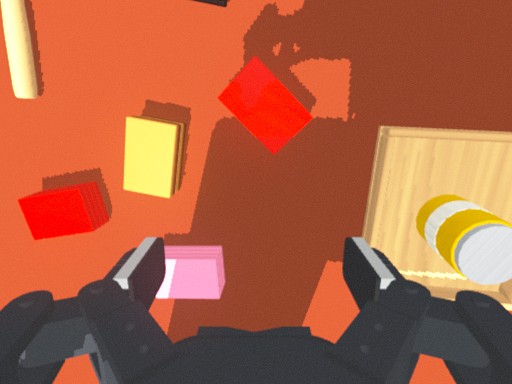

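The tool didn't turn, so something limits it. I'll look at the joints.

Run:
```python
from workcell import env
import numpy as np
s=env.observe()
for k in("joint_pos","joint_vel","effort","force","ft_torque"):print(k,np.round(s[k],3))
```

```text
joint_pos [ 0.262  0.196 -0.236  1.14   0.099  3.141]
joint_vel [-0.026  0.005  0.002 -0.008 -0.024 -0.001]
effort [-4.4160e+00 -6.3541e+01  4.6678e+01 -4.2000e-01 -1.8000e-01  3.0000e-03]
force [-0.314  0.739  0.062]
ft_torque [-0.055 -0.043  0.013]
```

Joint 6 is at its limit (yaw = q1 − q6 + π). I'll use the half-turned grasp, turning about −z by roughly 170°.

>>> {"fn": "apply_moves", "kwargs": {
  "deltas": [0,0,0,0,0,-8.5,0,0,0,0,0,-8.5,0,0,0,0,0,-8.5,0,0,0,0,0,-8.5,0,0,0,0,0,-8.5,0,0,0,0,0,-8.5,0,0,0,0,0,-8.5,0,0,0,0,0,-8.5]
}}

```text
time: 10.55
ee_pos: [0.4572, 0.1452, 0.2338]
eef_rot: [-3.104, -0.089, 1.451]
force: [0.0, 0.2, 0.2]
finger_gap: 0.0854
grip_force: 0.0
```

>>> {"fn": "apply_moves", "kwargs": {
  "deltas": [0,0,0,0,0,-8.5,0,0,0,0,0,-8.5,0,0,0,0,0,-8.5,0,0,0,0,0,-8.5,0,0,0,0,0,-8.5,0,0,0,0,0,-8.5,0,0,0,0,0,-8.5,0,0,0,0,0,-8.5]
}}

```text
time: 11.35
ee_pos: [0.4572, 0.1452, 0.2338]
eef_rot: [3.073, -0.068, 2.641]
force: [0.1, 0.9, -0.3]
finger_gap: 0.0854
grip_force: 0.0
```

```bash
python3 -c "
from h import *
go2(443.5,267.6,225,-174.3)"
```

```text
t 11.35 tcp [457.2 145.2 233.8] rpy [176.1  -3.9 151.3]
rot [  5.    -2.6  -34.46] then shift [  1.4 123.2   8.8]
```

>>> {"fn": "apply_moves", "kwargs": {
  "deltas": [0,0,0,1.2,-0.6,-8.2,0,0,0,1.2,-0.6,-8.2,0,0,0,1.2,-0.6,-8.2,0,0,0,1.2,-0.6,-8.2,0,0,0,0.2,-0.2,-1.6]
}}

```text
time: 11.85
ee_pos: [0.4571, 0.1454, 0.2338]
eef_rot: [-3.141, -0.0, -3.045]
force: [-0.6, 0.1, 0.0]
finger_gap: 0.0854
grip_force: 0.0
```

```bash
python3 -c "
from h import *
go2(443.5,267.6,225,-174.3)"
```

```text
t 11.85 tcp [457.1 145.4 233.8] rpy [-180.    -0.  -174.5]
rot [-0.01 -0.02 -0.18] then shift [  1.4 123.    8.8]
```

>>> {"fn": "apply_moves", "kwargs": {
  "deltas": [0,15,0,0,0,0,0,25,0,0,0,0,0.5,30,3,0,0,0,0.5,30,3,0,0,0,0,18,2.8,0,0,0,0.4,5,0,0,0,-0.2,0,0,0,0,0,0]
}}

```text
time: 12.55
ee_pos: [0.4444, 0.2675, 0.2249]
eef_rot: [3.141, -0.001, -3.047]
force: [-0.2, -0.1, -0.1]
finger_gap: 0.0851
grip_force: 0.0
```

Run:
```python
from h import *
go2(443.5,267.6,78,-174.3)
from workcell import vision
c=vision.camera_params("wrist");p,d=vision.read_camera("wrist");cv2.imwrite("pics/w5.png",p[:,:,::-1])
K,T=c["mtx"],c["world_to_cam"]
hsv=cv2.cvtColor(p,cv2.COLOR_RGB2HSV);H,S,V=[hsv[...,i].astype(int) for i in range(3)]
w=np.zeros(H.shape,bool);w[60:260,160:350]=1
m=w&(H>14)&(H<40)&(V>190);print(m.sum())
print("heel",rect(m,K,T,.032))
```

```text
t 12.55 tcp [444.4 267.5 224.9] rpy [ 1.800e+02 -1.000e-01 -1.746e+02]
rot [ 0.02 -0.06 -0.27] then shift [  0.9   0.2 146.9]
4098
heel [441.7 268.2  73.2  47.9   5.6]
```

View pics/w5.png

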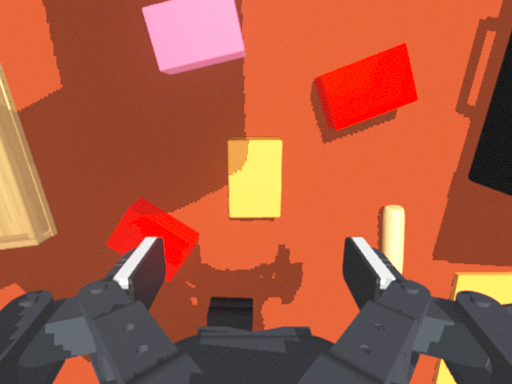

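Wrist view: the tan heel is centred at (255,178), square in the view, and measures 73x48 mm. I'll descend.

>>> {"fn": "apply_moves", "kwargs": {
  "deltas": [2.5,-0.5,15,0,0,-0.2,0,0,30,0,0,0,0,0,35,0,0,0,0,0,35,0,0,0,0,0,20,0,0,0,0,0,9,0,0,0,0,0,3,0,0,0,0,0,0,0,0,0]
}}

```text
time: 13.4
ee_pos: [0.4425, 0.2664, 0.0787]
eef_rot: [3.141, 0.0, -3.044]
force: [-0.4, -0.2, -0.4]
finger_gap: 0.0853
grip_force: 0.0
```

>>> {"fn": "apply_moves", "kwargs": {
  "deltas": [0,0,0,0,0,0,0,0,0,0,0,0,0,0,0,0,0,0,0,0,0,0,0,0,0,0,0,0,0,0,0,0,0,0,0,0,0,0,0,0,0,0,0,0,0,0,0,0],
  "fingers": -1,
  "force": 40
}}

```text
time: 14.2
ee_pos: [0.4425, 0.2668, 0.0789]
eef_rot: [3.141, 0.001, -3.043]
force: [-2.1, -0.6, 7.6]
finger_gap: 0.0473
grip_force: 41.0
```

>>> {"fn": "apply_moves", "kwargs": {
  "deltas": [0,0,-8,0,0,0,0,0,-20,0,0,0,0,0,-30,0,0,0,0,0,-35,0,0,0,0,0,-35,0,0,0,0,0,-20,0,0,0,0,0,-7,0,0,0,0,0,0,0,0,0]
}}

```text
time: 15.0
ee_pos: [0.4424, 0.2666, 0.2337]
eef_rot: [3.141, 0.001, -3.043]
force: [-0.9, 0.5, -1.8]
finger_gap: 0.0473
grip_force: 41.9
```

```bash
python3 -c "
from h import *
go(0,0,0,0)
go2(509.3,-302,230,-168.1)"
```

```text
t 15.0 tcp [442.4 266.6 233.7] rpy [ 179.9    0.  -174.3] gap 47.3 grip 41.9 F [-0.9  0.5 -1.8]
tool d [ 466.5 -221.7  233.7] rot z -174.3
t 15.0 tcp [442.4 266.6 233.7] rpy [ 179.9    0.  -174.3]
rot [ 0.05  0.03 -6.24] then shift [  51.8 -570.2    3.7]
```

>>> {"fn": "apply_moves", "kwargs": {
  "deltas": [0,0,0,0,0,-3.1,0,0,0,0,0,-3.1,2,-20,0,0,0,0,3,-30,0,0,0,0,3,-35,0,0,0,0,3,-35,0,0,0,0,3,-35,0,0,0,0,3,-35,0,0,0,0]
}}

```text
time: 15.8
ee_pos: [0.4638, 0.0756, 0.2315]
eef_rot: [3.141, -0.003, -2.934]
force: [0.9, 0.3, -1.3]
finger_gap: 0.0473
grip_force: 41.9
```

>>> {"fn": "apply_moves", "kwargs": {
  "deltas": [4,-40,0,0,0,0,4,-40,0,0,0,0,4,-40,0,0,0,0,4,-40,0,0,0,0,4,-40,0,0,0,0,4,-40,0,0,0,0,4,-40,0,0,0,0,3,-30,0,0,0,0]
}}

```text
time: 16.6
ee_pos: [0.4972, -0.2347, 0.2312]
eef_rot: [3.14, -0.002, -2.936]
force: [0.4, -0.1, -1.0]
finger_gap: 0.047
grip_force: 41.9
```

```bash
python3 -c "
from h import *
go2(509.3,-302,100,-168.1)"
```

```text
t 16.6 tcp [ 497.2 -234.7  231.2] rpy [ 1.799e+02 -1.000e-01 -1.682e+02]
rot [ 0.09 -0.14 -0.1 ] then shift [  2.  -68.3 131.2]
```

>>> {"fn": "apply_moves", "kwargs": {
  "deltas": [0.5,-25,0,0,0,0,1,-25,0,0,0,0,0.5,-14,0,0,0,0,0,-4.3,15,0,0,0,0,0,25,0,0,0,0,0,25,0,0,0,0,0,15,0,0,0,0,0,0,0,0,0]
}}

```text
time: 17.4
ee_pos: [0.5085, -0.2987, 0.1499]
eef_rot: [3.138, -0.004, -2.934]
force: [-0.6, -0.8, -0.6]
finger_gap: 0.0474
grip_force: 41.9
```

Run:
```python
from h import *
go2(509.3,-302,99,-168.1)
from workcell import vision
p,d=vision.read_camera("scene");cv2.imwrite("pics/s2.png",cv2.resize(p[110:240,80:290,::-1],None,fx=3,fy=3))
```

```text
t 17.4 tcp [ 508.5 -298.7  149.9] rpy [ 179.8   -0.2 -168.1]
rot [ 0.22 -0.25 -0.02] then shift [-0.1 -3.4 50.9]
```

View pics/s2.png

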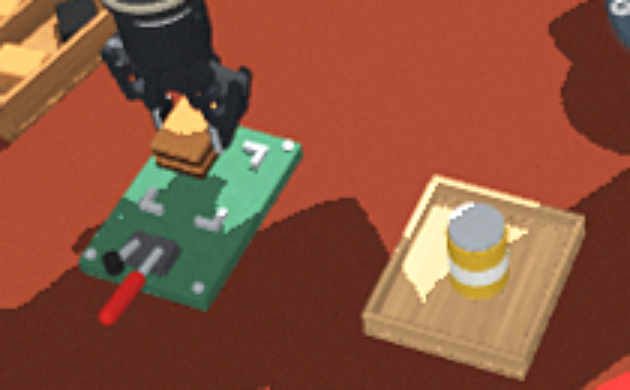

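The heel is held level and lined up over the stops, and the tin still stands in the tray. I'll lower the heel.

>>> {"fn": "apply_moves", "kwargs": {
  "deltas": [0,-3.4,0,0.2,-0.2,0,0,0,12,0,0,0,0,0,15,0,0,0,0,0,12,0,0,0,0,0,6,0,0,0,0,0,3,0,0,0,0,0,1,0,0,0,0,0,0,0,0,0]
}}

```text
time: 18.25
ee_pos: [0.511, -0.3035, 0.1042]
eef_rot: [-3.138, 0.003, -2.935]
force: [-0.5, 0.6, -1.5]
finger_gap: 0.0474
grip_force: 41.9
```

>>> {"fn": "apply_moves", "kwargs": {
  "deltas": [0,0,1,0,0,0,0,0,0.5,0,0,0,0,0,0,0,0,0]
}}

```text
time: 18.55
ee_pos: [0.5109, -0.3034, 0.1025]
eef_rot: [-3.138, 0.003, -2.935]
force: [-0.4, -0.4, -1.7]
finger_gap: 0.0474
grip_force: 41.9
```

>>> {"fn": "apply_moves", "kwargs": {
  "deltas": [0,0,1.5,0,0,0,0,0,1,0,0,0,0,0,0.5,0,0,0,0,0,0,0,0,0]
}}

```text
time: 18.95
ee_pos: [0.5108, -0.3034, 0.0992]
eef_rot: [-3.139, 0.003, -2.935]
force: [0.8, -0.1, -1.1]
finger_gap: 0.0472
grip_force: 41.9
```

>>> {"fn": "apply_moves", "kwargs": {
  "deltas": [0,0,0.7,0,0,0,0,0,0,0,0,0]
}}

```text
time: 19.15
ee_pos: [0.5109, -0.3034, 0.099]
eef_rot: [-3.138, 0.003, -2.935]
force: [-1.5, 1.6, 5.0]
finger_gap: 0.0468
grip_force: 42.5
```

The heel is in contact. I'll release and rise.

>>> {"fn": "apply_moves", "kwargs": {
  "deltas": [0,0,0,0,0,0,0,0,0,0,0,0,0,0,0,0,0,0,0,0,0,0,0,0,0,0,0,0,0,0],
  "fingers": 1
}}

```text
time: 19.65
ee_pos: [0.5108, -0.3034, 0.0986]
eef_rot: [-3.139, 0.003, -2.935]
force: [-0.9, 0.2, -0.2]
finger_gap: 0.0854
grip_force: 0.0
```

>>> {"fn": "apply_moves", "kwargs": {
  "deltas": [0,0,-8,0,0,0,0,0,-20,0,0,0,0,0,-30,0,0,0,0,0,-40,0,0,0,0,0,-40,0,0,0,0,0,-20,0,0,0,0,0,-5,0,0,0,0,0,0,0,0,0]
}}

```text
time: 20.45
ee_pos: [0.5105, -0.3031, 0.2624]
eef_rot: [-3.138, 0.004, -2.935]
force: [0.7, -0.5, -1.1]
finger_gap: 0.0855
grip_force: 0.0
```

Run:
```python
from h import *
go2(509.3,-302,99,-168.1)
from workcell import vision
c=vision.camera_params("wrist");p,d=vision.read_camera("wrist");cv2.imwrite("pics/w6.png",p[:,:,::-1])
K,T=c["mtx"],c["world_to_cam"]
hsv=cv2.cvtColor(p,cv2.COLOR_RGB2HSV);H,S,V=[hsv[...,i].astype(int) for i in range(3)]
w=np.zeros(H.shape,bool);w[60:260,160:350]=1
print("heel",rect(w&(H>12)&(H<40)&(V>100),K,T,.052))
```

```text
t 20.45 tcp [ 510.5 -303.1  262.4] rpy [-179.8    0.2 -168.1]
rot [-0.23  0.22 -0.04] then shift [  0.9   1.3 163.4]
heel [ 510.  -304.1   75.    48.7   11.6]
```

View pics/w6.png

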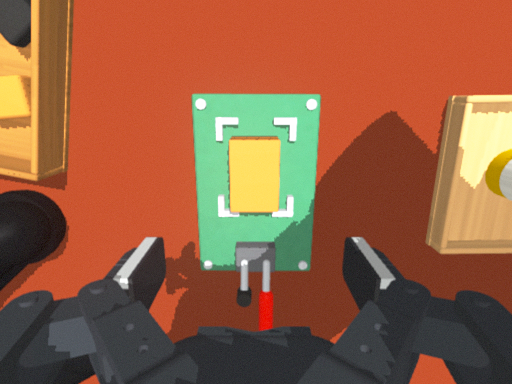

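Run:
```python
from h import *
from workcell import env,vision
c=vision.camera_params("wrist");K,T=c["mtx"],c["world_to_cam"]
n=ray([(217,118),(296,118),(220,216),(294,216)],K,T,.028).mean(0)*1000;print("nest",n)
if np.hypot(n[0]-510,n[1]+304)<8: print(env.hand_in())
```

```text
nest [ 507.95676031 -301.00738955   28.        ]
the job is handed in; nothing more can be done
None
```

I handed the job in at about 20.5 s: the tin stands upright in the tray, and the leather heel block lies flat between the jig's stops, by my camera measurements about 4 mm off the nest's middle and within about 1° of its axis; the judge returned no verdict.

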